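Click the detergent doser's thumbwheel to the marker and press the dose button

TASK

Set the detergent doser on the laundry counter for tonight's load: with a fingertip, flick the edge of its notched thumbwheel clockwise (seen from above), click by click, until the wheel's steel stud has come to rest right next to the tall marker post on the doser. Then gently press the round dose button all the way down with a fingertip and let it come up again, leaving the wheel where you set it. Push only, do not force or pinch the wheel or the button, and leave the cup, bottle, jar and brush standing where they are.

Things in the scene. Friction and masses are not known exactly. Their poses are not given: they have to be found in the camera images.
- doser: White plastic detergent doser fixed to the counter, front (-x) roughly to the robot, yaw varies; origin at the centre of its underside, counter height. Deck: x -80 to 80, y -145 to 165 mm, top 40 mm up, with the thumbwheel, four posts, a button (-y side) and a tank (x -45 to 75, y 95 to 165 mm, top 112 mm up; its spout juts to x = -135 at y = 130 mm, 64 to 92 mm up).
- axle (a point): On the thumbwheel's vertical axis, level with its top (65 mm above the counter), at x = -35, y = 0 mm in the doser's frame. The wheel is grey plastic: hub of 36 mm radius, eight radial teeth 8 mm wide reaching to 58 mm radius, one every 45 degrees; all span heights 45 to 65 mm above the counter (the deck is 5 mm below). The front teeth overhang the deck's front edge.
- stud (a point): Foot of the steel stud (9 mm diameter, 11 mm high) on top of one of the wheel's teeth, 50 mm from the axis, 65 mm above the counter. It starts at the front (turn about 0.785), two to five clicks before the marker. Set right, it lies on the line from the axle to the marker, 22 mm from the marker's centre.
- wheel (a joint): Turn in rad, growing clockwise seen from above; the stud's direction in the doser's frame is -135 degrees minus the turn. Rests with a click at every 45 degrees (0.785 rad) from 0 to 5.50, stops at -0.45 and 5.75; at rest one tooth points straight to the front (-x). A click takes 3 to 6 N at a tooth; past half a click it snaps on to the next rest by itself and stays there.
- marker: The tall post: steel pin, 14 mm diameter, 35 mm high, fixed on the deck 72 mm from the wheel's axis; origin at the centre of its foot, 40 mm above the counter. It stands in one of four places round the wheel: at +90, +45, 0 or -45 degrees from the doser's x axis, seen from the wheel's axis. The other three hold posts of the same diameter only 8 mm high.
- button (a joint): Press of the dose button in m: 0 up, 0.007 fully down; sprung, it needs about 5 N to go fully down and comes up by itself.
- button_top (a point): Centre of the top face of the dose button (moves with it), a white disc 32 mm across in a grey collar 48 mm across and 12 mm high; 63 mm above the counter when up, at x = -20, y = -105 mm in the doser's frame.
- cup: Bystander: clear plastic measuring cup, 56 mm across, 55 mm high, on the counter under the spout; origin at the centre of its foot.
- spray: Bystander: white bottle, 60 mm across, 160 mm high, beyond the doser's -y end; origin at the centre of its foot.
- tablets: Bystander: glass jar with a wooden cap, 70 mm across, 80 mm high, beyond the doser's +y end; origin at the centre of its foot.
- brush: Bystander: wooden hand brush lying behind the doser (+x side) along the doser's y axis.

How it is judged:
On the way, in this order (a step that is already met when the one before it is completed fails the run):
1. the stud rests next to the tall marker post, the wheel clicked in (horizontal distance between stud and marker below 0.026 m and velocity of joint wheel between -0.1 and 0.1 rad/s), for 0.3 s.
2. the dose button is pressed fully down, with the wheel still set (horizontal distance between stud and marker below 0.026 m and value of joint button above 0.0055 m), for 0.05 s.
At the end, for the whole second after the job is handed in: The stud is within 26 mm of the tall marker (centre to centre, seen from above; 22 mm when exactly in line, about 51 mm one click off), the wheel is at rest, the button is up again (less than 1.5 mm pressed), and cup, bottle, jar and brush are within 20 mm of their start (all of step 1 and value of joint button below 0.0015 m and distance of each of cup, spray, tablets, brush from where it was at the start of the episode below 0.02 m); the robot touches nothing.
It fails at once if the dose button is pressed (more than 4 mm) while the wheel is not set to the marker (value of joint button above 0.004 m and not (horizontal distance between stud and marker below 0.026 m)).
It fails at once if the doser, its wheel or its button is forced or squeezed (more than 35 N) (contact force between the fingers and doser above 35 N).
It fails at once if the cup, bottle, jar or brush is lifted or moved more than 20 mm (distance of any of cup, spray, tablets, brush from where it was at the start of the episode above 0.02 m).
It also fails if it takes over 64 s, if anything falls off the work surface, if the arm or the gripper's body presses on something with over 40 N, if the wrist force passes 120 N, or if a joint passes its speed limit or range.

ROBOT

A 6-joint arm with a two-finger parallel gripper is mounted at the origin on the work surface. World frame = base frame: x ahead of the robot, y to its left, z up, the work surface at z = 0. Lengths are in m, angles in rad, forces in N, time in s.
With the tool pointing down it reaches from about 0.225 to 0.875 m from the base axis. Payload 3.4 kg.
Tool frame: the origin (TCP) lies midway between the tips of the shut fingers; the grasp point (between the pads) lies 19 mm behind it; x points along the fingers, z is the direction in which the jaws open and shut, and the axes are right-handed (so a half turn about x gives the same grasp; the last joint's range is limited). The gripper opens to 85 mm and grips with 20 to 120 N. Pads are 22 mm wide; open, the fingers measure 114 mm over their backs; the gripper's body (76 mm by 85 mm) begins 54 mm behind the grasp point. The pads swing forward as they close: fully open they stand 13 mm farther back than shut.
Start: joints at [1.077, 0.276, 1.505, -0, 1.361, -0.121], TCP at [0.209, 0.536, 0.231] pointing down, gripper open.
Joint ranges: [-2.89, 2.89], [-0.75, 2.08], [0.22, 2.7], [-1.18, 4.32], [0.11, 2.71], [-2.7, 2.7]. Speed limits (rad/s): [2.57, 2.57, 3.14, 3.14, 3.14, 3.14].

INTERFACE

Orientations are given as a unit quaternion [w, x, y, z].
In Python, from rig import manip, eyes gives the robot as it stands. The module is installed in compiled form; this text tells all that it offers.
- The arm moves only by the shell command python3 -m crank 'ROWS' [FORCE]. ROWS is JSON, a list of rows, each a list of 7 numbers: the shift along the tool's x, y, z in cm, then the turn, a rotation vector about the tool's x, y, z in degrees, then the finger opening in cm, from 0 to 8.54. A call has 1 to 5 rows; each row is the pose to reach, as a shift and turn from the pose commanded when the call began, along the tool's axes at that moment; what a row does not reach only later rows make up. A row lasts 1/8 s, in which the tool goes at most 62.5 mm and 10.7 degrees, less where a joint would pass 70% of its speed; a pose out of reach is approached as far as the arm can. A call with a gripper value outside its range is refused whole. The fingers move at their own pace and stop on an object; FORCE is the grip in N (left out, the last holds). Time passes only in rows, so rows that repeat a pose let the fingers close. It gives the time, the measured TCP pose, the force and the opening at its end, in the units of the state.
- manip.get_state(): the state, without advancing time (a new reading comes with each control period).
- eyes.get_image(name): name is "side" or "top"; returns a dict with "color" (480x640x3 uint8, blue, green, red), "z_map" (480x640 float32, m along the optical axis (not along the pixel's ray), 0 where there is no reading), "vertical_fov" (degrees; the focal length in pixels is half the picture's height over the tangent of half this angle, whatever the lens; pixels are square), "cx", "cy" (the principal point, pixels), "eye" and "attitude" of the camera in the world. Camera axes: x right, y up, looking along -z (the intrinsics and any distortion apply to the point x, -y, -z); pixel columns grow to the right and rows downward; lengths in m; the calibration is good to about 2 mm. A picture is of the moment at which its call begins.
- manip.sign_off(): hands the job in, once; it reports no verdict.
The state is a dict: "clock": time; "qpos": joint angles; "qd": joint speeds; "effort": joint torques, N m; "position": TCP position; "ee_rot": TCP orientation; "contact_force": force on the tool from outside, world axes, zero at the start; "moment": the same for the moment, N m; "width": finger opening in m.
Only numpy, scipy, OpenCV 4.12 (cv2) and the standard library are available. Lean on these libraries where they do the work, as an engineer would, in place of code of your own. Each camera call takes 0.05 s, during which the arm holds its last target.

## Working session

There is one attempt and no reset: what is moved stays moved. The work goes in short steps, Python scripts to look and compute and a shell command to move; the robot and the scene stay as the last step left them, time stands still between calls to the robot, and variables do not carry over. Pictures are saved under pics/ and viewed, and the job is handed in when it is done.

```bash
mkdir -p pics; cat > h.py <<'E'
import numpy as np,cv2
from rig import manip,eyes
from scipy.spatial.transform import Rotation as R
def q2R(q): q=np.array(q); return R.from_quat([q[1],q[2],q[3],q[0]]).as_matrix()
def cam(d):
    f=240/np.tan(np.radians(d['vertical_fov'])/2); A=np.array(d['attitude'])
    A=A if A.shape==(3,3) else q2R(A)
    return f,A,np.array(d['eye'])
def ray_plane(d,u,v,z):
    f,A,e=cam(d); r=A@np.array([(u-d['cx'])/f,-(v-d['cy'])/f,-1]); return e+r*(z-e[2])/r[2]
def proj(d,p):
    f,A,e=cam(d); c=A.T@(np.array(p)-e); return d['cx']+f*c[0]/-c[2], d['cy']-f*c[1]/-c[2]
def depth_pts(d):
    f,A,e=cam(d); v,u=np.mgrid[:480,:640]; z=d['z_map']
    P=np.stack([(u-d['cx'])/f*z,-(v-d['cy'])/f*z,-z],-1)
    return P@A.T+e
E
python3 - <<'E'
from h import *
for n in('top','side'):
    d=eyes.get_image(n); cv2.imwrite(f'pics/{n}0.png',d['color']); print({k:v for k,v in d.items() if k not in('color','z_map')})
print(manip.get_state())
E
```

```text
{'vertical_fov': 51.652246594997294, 'cx': 314.86608225948817, 'cy': 239.22619742742418, 'eye': array([0.40998115, 0.05513384, 1.04595964]), 'attitude': array([-0.69712497, -0.05355276,  0.06004296,  0.71242103])}
{'vertical_fov': 47.009766773102726, 'cx': 330.3129233324263, 'cy': 234.92787218420122, 'eye': array([ 0.29312915, -0.96940009,  0.66797076]), 'attitude': array([ 0.85746538,  0.49127014, -0.06810884, -0.13699622])}
{'clock': 0.1, 'qpos': array([ 1.07698342e+00,  2.76539369e-01,  1.50603491e+00, -3.08930059e-05,
        1.36070532e+00, -1.20996951e-01]), 'qd': array([-0.0003971 , -0.00081071, -0.00332549, -0.00070053, -0.00080475,
        0.00112844]), 'effort': array([ 2.37295564e-03, -4.17695475e+01, -2.46405691e+01, -4.48310047e-04,
        5.75958984e-03, -2.01277949e-06]), 'position': array([0.20921873, 0.53506305, 0.23051057]), 'ee_rot': array([ 0.58347713, -0.39895858,  0.58452646,  0.3983909 ]), 'contact_force': array([0.6486037 , 0.26724777, 0.17374249]), 'moment': array([ 0.01988227, -0.02942924,  0.03948855]), 'width': 0.08520620967400926}
```

View pics/top0.png

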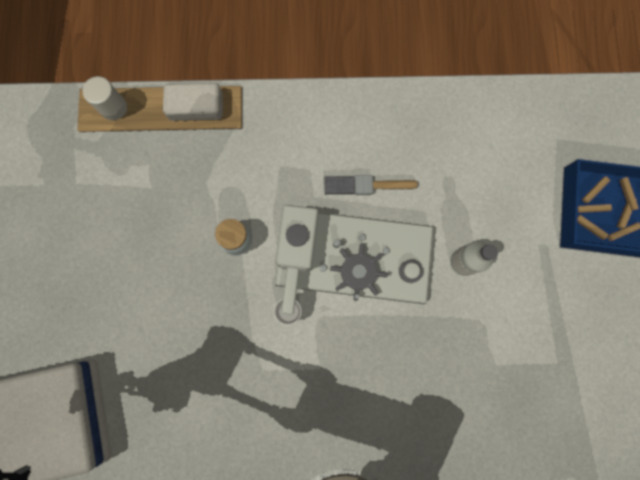

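View pics/side0.png

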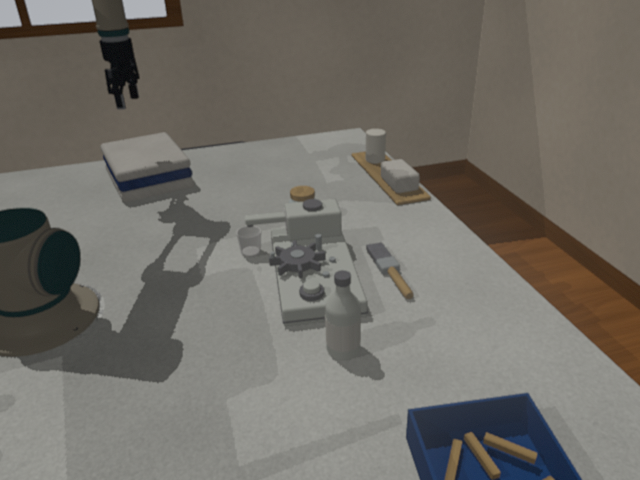

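The top view shows the doser at about (358,255): wheel hub near (360,271), button collar near (411,270), tank near (297,235), cup near (289,310), jar near (232,235), bottle near (478,255) and brush near (370,184). I'll zoom in next to find the posts and the stud.

```bash
python3 - <<'E'
from h import *
d=eyes.get_image('top'); c=d['color'][190:330,265:445]; cv2.imwrite('pics/topz.png',cv2.resize(c,None,fx=4.4,fy=4.2,interpolation=cv2.INTER_CUBIC)[:600,:800])
s=eyes.get_image('side'); c=s['color'][185:330,230:400]; cv2.imwrite('pics/sidez.png',cv2.resize(c,None,fx=4.1,fy=4.1,interpolation=cv2.INTER_CUBIC))
P=depth_pts(d)
for u,v in[(360,271),(411,270),(330,290),(420,240),(297,235)]: print(u,v,P[v,u].round(4), d['z_map'][v,u])
E
```

```text
360 271 [ 0.5031 -0.0437  0.0665] 0.98271513
411 270 [ 0.5035 -0.1462  0.0605] 0.98990434
330 290 [0.4685 0.0157 0.0397] 1.0030639
420 240 [ 0.5668 -0.1721  0.0406] 1.0198964
297 235 [0.5711 0.0789 0.1075] 0.95181143
```

View pics/topz.png

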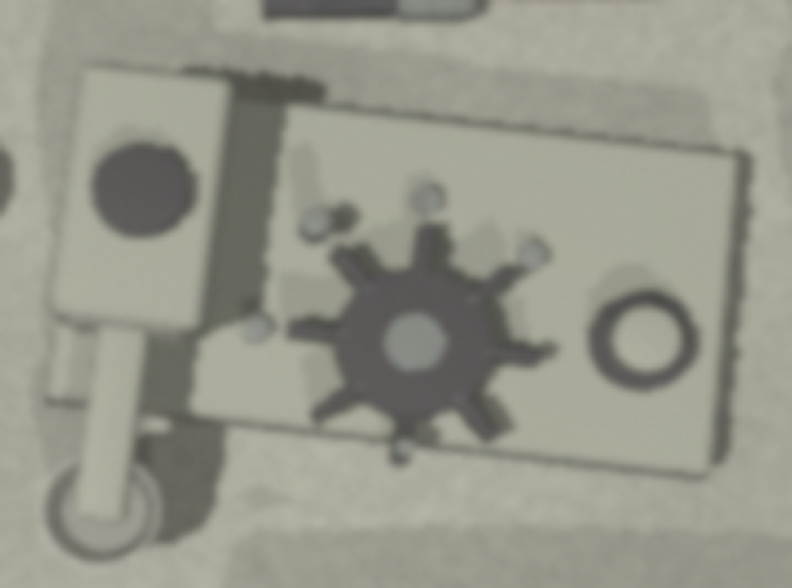

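View pics/sidez.png

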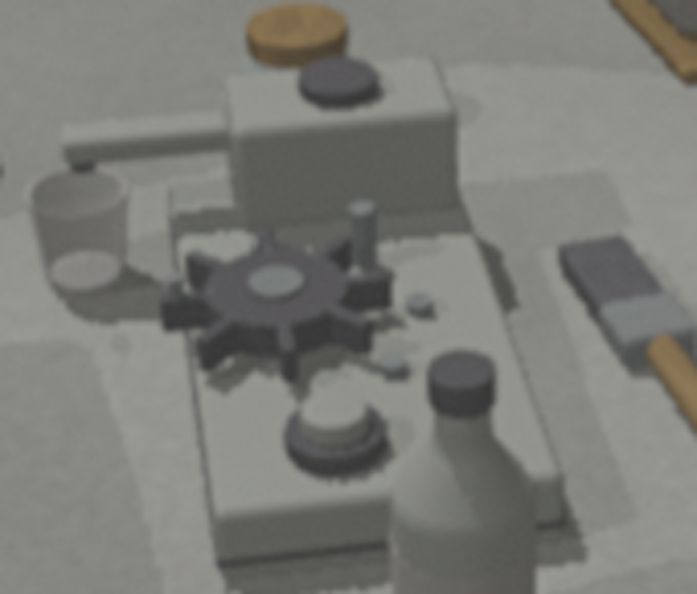

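The zooms show the stud on the front tooth, at zoom (400,450). The tall post is the back-left one, at +45°: (315,222) in the top zoom and (360,235) in the side zoom. The stud therefore needs three clicks, going front, left, back-left. Next I'll localise the doser.

```bash
cat > loc.py <<'E'
from h import *
def centroid(d,u0,v0,r,lo,hi):
    g=cv2.cvtColor(d['color'],cv2.COLOR_BGR2GRAY); 
    m=np.zeros_like(g); cv2.circle(m,(int(round(u0)),int(round(v0))),r,255,-1)
    m=cv2.bitwise_and(m,cv2.inRange(g,lo,hi)); M=cv2.moments(m,True)
    return M['m10']/M['m00'],M['m01']/M['m00'],M['m00']
E
python3 - <<'E'
from loc import *
d=eyes.get_image('top'); z=lambda x,y:(265+x/4.4,190+y/4.2)
g=cv2.cvtColor(d['color'],cv2.COLOR_BGR2GRAY)
print(g[262:282:2,346:374:2]); print(g[258:284:2,396:428:2])
# hub cap, collar (dark ring)+button
u,v=z(415,341);hub=centroid(d,u,v,8,110,255)
u,v=z(645,340);but=centroid(d,u,v,9,135,255); ring=centroid(d,u,v,15,0,110)
print(hub,but,ring)
W=[ray_plane(d,*hub[:2],.067),ray_plane(d,*but[:2],.063),ray_plane(d,*ring[:2],.052)]
pts=[((403,446),.076,(-85,0)),((427,196),.048,(37,0)),((534,250),.048,(-35+50.9,-50.9)),((256,325),.048,(-35,72)),((316,220),.075,(-35+50.9,50.9))]
src=[(-35,0),(-20,-105),(-20,-105)]+[p[2] for p in pts]
W+= [ray_plane(d,*z(*p[0]),p[1]) for p in pts]
W=np.array(W)[:,:2]; S=np.array(src)/1000
sc=S.mean(0);wc=W.mean(0);H=(S-sc).T@(W-wc)
yaw=np.arctan2(H[0,1]-H[1,0],H[0,0]+H[1,1]); c,s=np.cos(yaw),np.sin(yaw);Rm=np.array([[c,-s],[s,c]]);t=wc-Rm@sc
print('yaw',np.degrees(yaw),'t',t); print(((W-(S@Rm.T+t))*1000).round(1))
ax=Rm@[-.035,0]+t; print('axle',ax,'button',Rm@[-.02,-.105]+t)
st=manip.get_state(); T=q2R(st['ee_rot']); print(T.round(4),st['position'])
E
```

```text
[[ 90  89  89  88  88  88  87  87  88  88  88  87  88  91]
 [ 89  89  89  89  90  99 108 109  97  89  88  88  87  87]
 [ 89  89  89  90 111 130 135 135 127 104  88  88  88  87]
 [ 89  89  89 100 130 137 136 136 137 126  94  88  88  88]
 [ 89  90  91 113 135 137 137 135 136 135 109  89  89  88]
 [ 89  89  90 114 136 137 137 137 135 133 109  89  88  88]
 [ 91  90  91 103 132 138 138 137 136 125  95  88  88  88]
 [ 90  91  90  93 114 133 136 133 128 107  90  88  88  89]
 [ 91  92  91  90  92 103 108 103  96  90  88  89  89  88]
 [ 93  92  91  90  90  90  90  90  90  90  88  89  89  87]]
[[167 164 158 152 151 149 141 132 129 133 146 159 167 167 166 166]
 [168 161 152 148 139 118  96  86  81  83 104 133 159 167 167 165]
 [168 160 146 117  94  83  91 102 103  88  81  89 130 162 167 166]
 [167 157 128  87  81 105 140 153 155 146 121  86  98 146 166 166]
 [167 150 106  86  97 144 164 165 165 164 157 120  85 127 162 166]
 [166 135  91  89 121 162 167 166 166 165 164 147  92  99 147 165]
 [166 134  90  93 134 167 169 168 168 166 165 155  99  92 143 164]
 [166 137  92  91 128 168 171 171 169 16
[... 166 characters left out ...]
 167 145 101  90  93 106 123 128 115  99  93 123 158 167 161]
 [168 168 165 143 109  94  90  91  92  93 100 128 158 166 167 159]
 [168 168 168 165 157 136 120 111 115 132 147 162 168 167 167 159]]
(358.6948051948052, 271.05194805194805, 154.0) (411.5204678362573, 270.46198830409355, 171.0) (409.9422222222222, 270.1911111111111, 225.0)
yaw -8.300327591469932 t [ 0.53796279 -0.04661092]
[[-0.3  0.5]
 [-0.7  0.9]
 [ 0.9  1.8]
 [-0.6  0.1]
 [ 0.5 -0.4]
 [ 1.1 -1.5]
 [ 0.1 -1.1]
 [-0.9 -0.4]]
axle [ 0.50332942 -0.04155825] button [ 0.50301429 -0.1476238 ]
[[-4.000e-04 -9.313e-01  3.643e-01]
 [-7.000e-04  3.643e-01  9.313e-01]
 [-1.000e+00  1.000e-04 -8.000e-04]] [0.20934194 0.5353079  0.23090396]
```

```bash
cat > go.py <<'E'
import sys; from h import *
# python3 go.py x y z(mm, doser-rel to axle xy, z height) : shift in tool cm + turn
yaw=np.radians(-8.30); ax=np.array([.5033,-.0416])
Rd=np.array([[np.cos(yaw),-np.sin(yaw)],[np.sin(yaw),np.cos(yaw)]])
st=manip.get_state(); T=q2R(st['ee_rot']); p=st['position']
print('t',st['clock'],'w',round(st['width'],4),'F',st['contact_force'].round(2))
print('now rel', (Rd.T@(p[:2]-ax)*1000).round(1), 'z',round(p[2]*1000,1))
if len(sys.argv)>3:
    a=[float(v)/1000 for v in sys.argv[1:4]]; g=np.r_[ax+Rd@a[:2],a[2]]
    G=np.array([[0,Rd[0,1],Rd[0,0]],[0,Rd[1,1],Rd[1,0]],[-1,0,0]])
    print('shift cm',(T.T@(g-p)*100).round(2),'rot deg',np.degrees(R.from_matrix(T.T@G).as_rotvec()).round(2))
E
python3 go.py -95 -22 231
python3 -m crank '[[0,-4,-4.7,7.7,0,0,0],[0,-8,-9.4,15.4,0,0,0],[0,-12,-14.1,23.1,0,0,0],[0,-16,-18.8,30.8,0,0,0],[0,-20,-23.5,38.5,0,0,0]]' 30; python3 go.py -95 -22 231
```

```text
t 0.25 w 0.0859 F [-0.25  0.12  0.16]
now rel [-374.2  528.4] z 230.9
shift cm [ 2.000e-02 -3.963e+01 -4.731e+01] rot deg [ 7.694e+01 -4.000e-02  3.000e-02]
clock: 0.88
position: [0.3105, 0.2421, 0.2315]
ee_rot: [0.684, -0.183, 0.683, 0.183]
contact_force: [1.6, 0.5, 0.0]
width: -0.0
t 0.875 w -0.0 F [1.57 0.53 0.03]
now rel [-231.8  252.9] z 231.5
shift cm [  0.05 -30.06  -6.27] rot deg [38.24  0.07 -0.  ]
```

```bash
python3 -m crank '[[0,-6,-1.2,7.6,0,0,0],[0,-12,-2.4,15.3,0,0,0],[0,-18,-3.7,22.9,0,0,0],[0,-24,-5,30.6,0,0,0],[0,-30,-6.3,38.2,0,0,0]]'; python3 go.py -95 -22 100
python3 - <<'E'
from h import *
for n in('top','side'):
    d=eyes.get_image(n); c=d['color'][150:390,200:520]; cv2.imwrite(f'pics/{n}1.png',cv2.resize(c,None,fx=2.5,fy=2.5))
E
```

```text
clock: 1.5
position: [0.4066, -0.0492, 0.2316]
ee_rot: [0.706, 0.052, 0.705, -0.051]
contact_force: [0.6, 0.4, 0.3]
width: -0.0
t 1.5 w -0.0 F [0.61 0.36 0.35]
now rel [-94.6 -21.5] z 231.6
shift cm [13.16 -0.05 -0.05] rot deg [-0.04  0.07 -0.02]
```

View pics/side1.png

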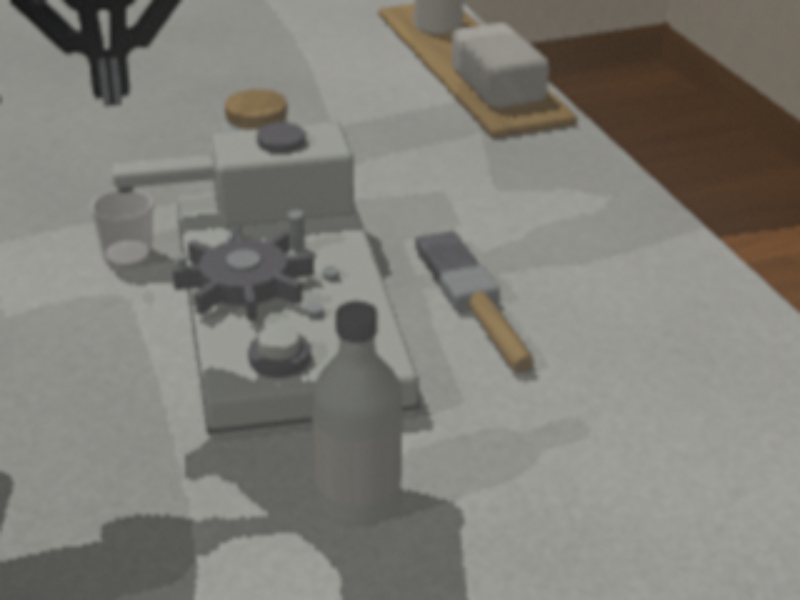

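The shut fingers are at about (110,85) in the zoom, well clear above the front of the doser, and they are roughly 23–29 mm thick at the tips. I'll descend in front of the wheel.

```bash
python3 -m crank '[[5,0,0,0,0,0,0],[10,0,0,0,0,0,0],[14,0,0,0,0,0,0],[16.5,0,0,0,0,0,0],[17.7,0,0,0,0,0,0]]'; python3 go.py -55 -22 54
python3 - <<'E'
from h import *
for n in('top','side'):
    d=eyes.get_image(n); c=d['color'][170:330,210:420]; cv2.imwrite(f'pics/{n}2.png',cv2.resize(c,None,fx=3.7,fy=3.7))
E
```

```text
clock: 2.22
position: [0.4053, -0.0464, 0.0531]
ee_rot: [0.705, 0.05, 0.706, -0.049]
contact_force: [0.4, 0.3, 0.7]
width: -0.0002
t 2.225 w -0.0002 F [0.37 0.35 0.69]
now rel [-96.3 -18.9] z 53.1
shift cm [-0.1  -0.33  4.13] rot deg [ 0.29 -0.14 -0.03]
```

View pics/side2.png

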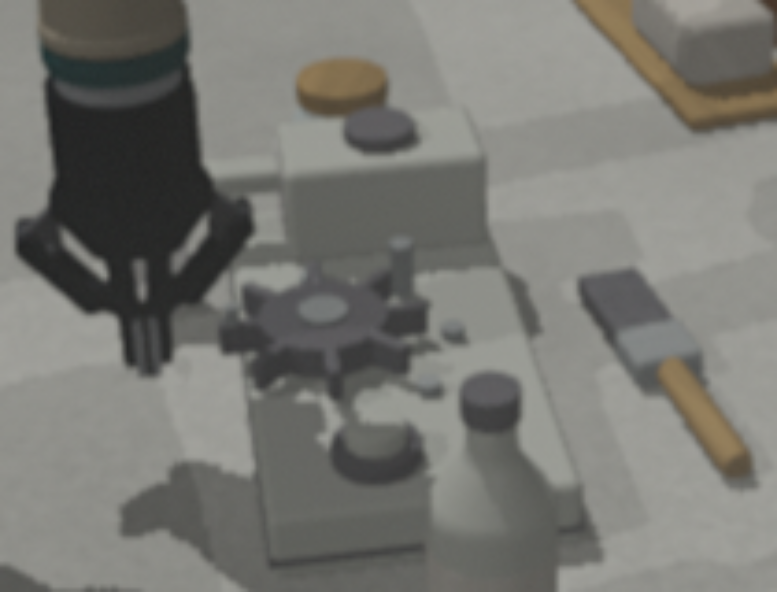

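View pics/top2.png

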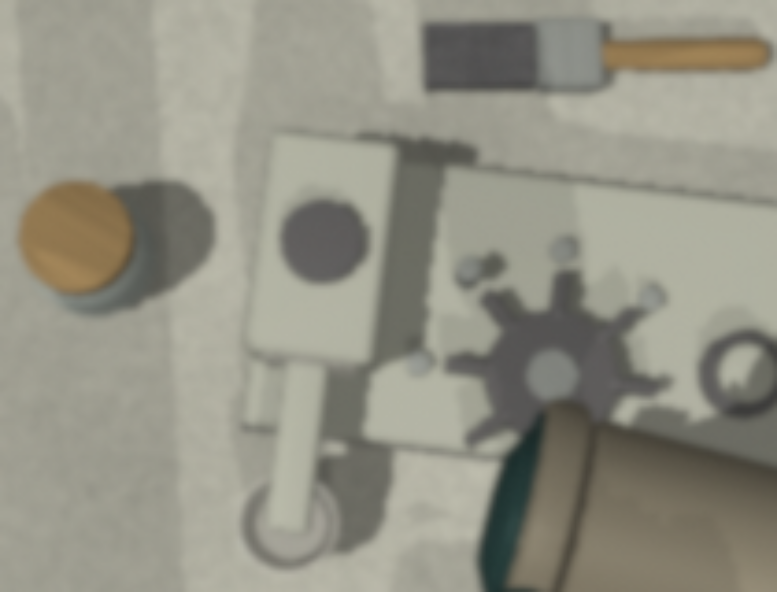

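```bash
python3 go.py -55 -22 54; python3 go.py -55 -22 54
```

```text
t 2.325 w -0.0001 F [0.01 0.1  0.41]
now rel [-95.9 -19.1] z 53.6
shift cm [-0.05 -0.31  4.09] rot deg [ 0.28 -0.12 -0.03]
t 2.325 w -0.0001 F [0.01 0.1  0.41]
now rel [-95.9 -19.1] z 53.6
shift cm [-0.05 -0.31  4.09] rot deg [ 0.28 -0.12 -0.03]
```

```bash
python3 -m crank '[[0,-0.3,0.8,0,0,0,0],[0,-0.3,1.6,0,0,0,0],[0,-0.3,2.6,0,0,0,0],[0,-0.3,3.5,0,0,0,0],[0,-0.3,4.1,0,0,0,0]]'; python3 go.py -55 18 54
```

```text
clock: 2.95
position: [0.4474, -0.0561, 0.0544]
ee_rot: [0.706, 0.05, 0.705, -0.05]
contact_force: [-0.4, 0.6, 0.4]
width: -0.0
t 2.95 w -0.0 F [-0.43  0.64  0.37]
now rel [-53.2 -22.4] z 54.4
shift cm [ 0.04  4.05 -0.16] rot deg [ 0.24  0.03 -0.  ]
```

Inside the gap with no contact. Now the first push, to y ≈ +17.

```bash
python3 -m crank '[[0,0.5,0,0,0,0,0],[0,0.9,0,0,0,0,0],[0,1.3,0,0,0,0,0],[0,1.7,0,0,0,0,0],[0,2.0,0,0,0,0,0]]'; python3 go.py -55 18 54
```

```text
clock: 3.58
position: [0.4496, -0.036, 0.0543]
ee_rot: [0.706, 0.05, 0.705, -0.05]
contact_force: [1.0, -3.4, -2.7]
width: -0.0
t 3.575 w -0.0 F [ 1.03 -3.45 -2.68]
now rel [-53.9  -2.2] z 54.3
shift cm [ 0.03  2.02 -0.1 ] rot deg [ 0.24  0.05 -0.  ]
```

```bash
python3 -m crank '[[0,0.4,0,0,0,0,0],[0,0.8,0,0,0,0,0],[0,1.2,0,0,0,0,0],[0,1.6,0,0,0,0,0],[0,1.9,0,0,0,0,0]]'; python3 go.py -95 18 54
python3 - <<'E'
from h import *
for n in('side','top'):
    d=eyes.get_image(n); c=d['color'][170:330,210:420]; cv2.imwrite(f'pics/{n}3.png',cv2.resize(c,None,fx=3.7,fy=3.7))
E
```

```text
clock: 4.2
position: [0.4517, -0.0168, 0.0542]
ee_rot: [0.705, 0.05, 0.706, -0.049]
contact_force: [0.8, 0.8, -0.0]
width: 0.0001
t 4.2 w 0.0001 F [ 0.83  0.8  -0.04]
now rel [-54.7  17.1] z 54.2
shift cm [ 0.02  0.1  -4.03] rot deg [ 0.25 -0.03 -0.03]
```

View pics/side3.png

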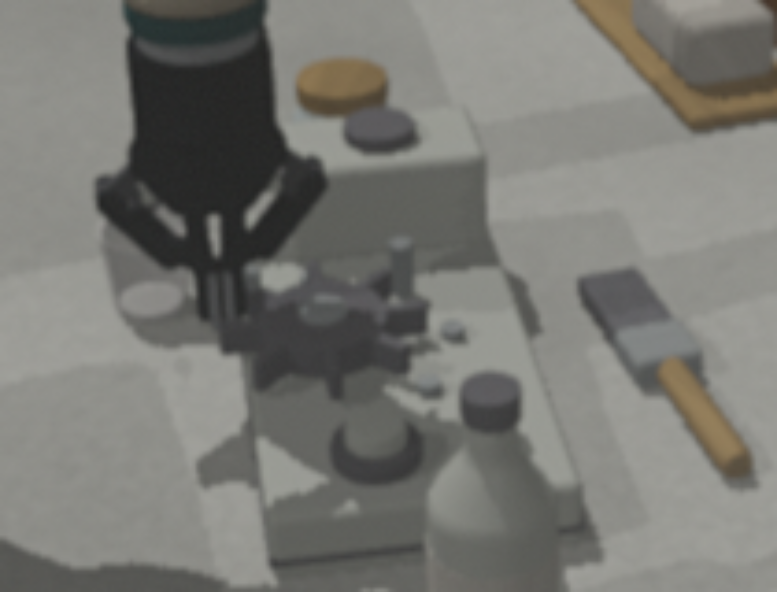

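The force dropped to about zero and a tooth points to the front again at (235,340), so that is one click. I'll back out and go round again.

```bash
python3 -m crank '[[0,0,-1.5,0,0,0,0],[0,0,-3,0,0,0,0],[0,0,-4.2,0,0,0,0],[0,-2,-4.2,0,0,0,0],[0,-3.9,-4.2,0,0,0,0]]'; python3 go.py -55 -22 54
python3 - <<'E'
from h import *
for n in('side','top'):
    d=eyes.get_image(n); c=d['color'][170:330,210:420]; cv2.imwrite(f'pics/{n}4.png',cv2.resize(c,None,fx=3.7,fy=3.7))
E
```

```text
clock: 4.92
position: [0.4039, -0.0502, 0.0544]
ee_rot: [0.705, 0.05, 0.705, -0.049]
contact_force: [-0.0, 0.5, 0.5]
width: -0.0002
t 4.925 w -0.0002 F [-0.05  0.47  0.46]
now rel [-97.2 -22.8] z 54.4
shift cm [0.04 0.06 4.22] rot deg [ 0.27  0.01 -0.  ]
```

View pics/top4.png

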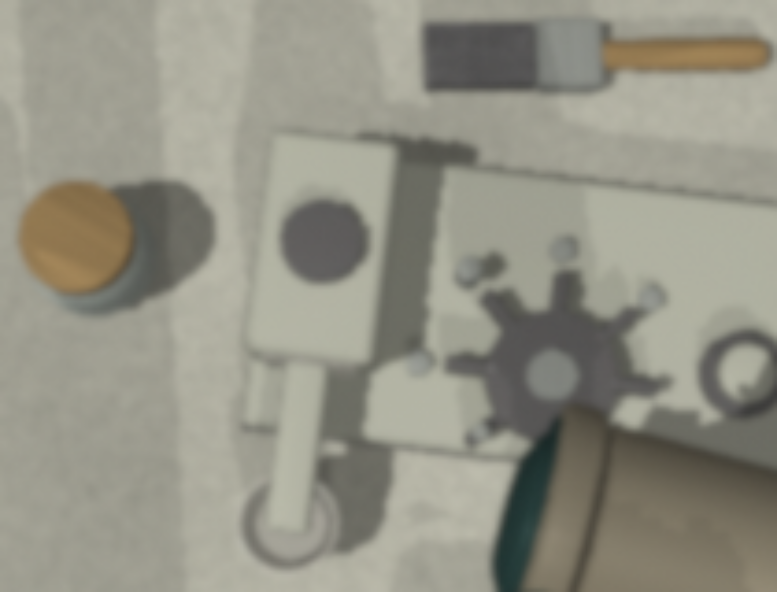

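View pics/side4.png

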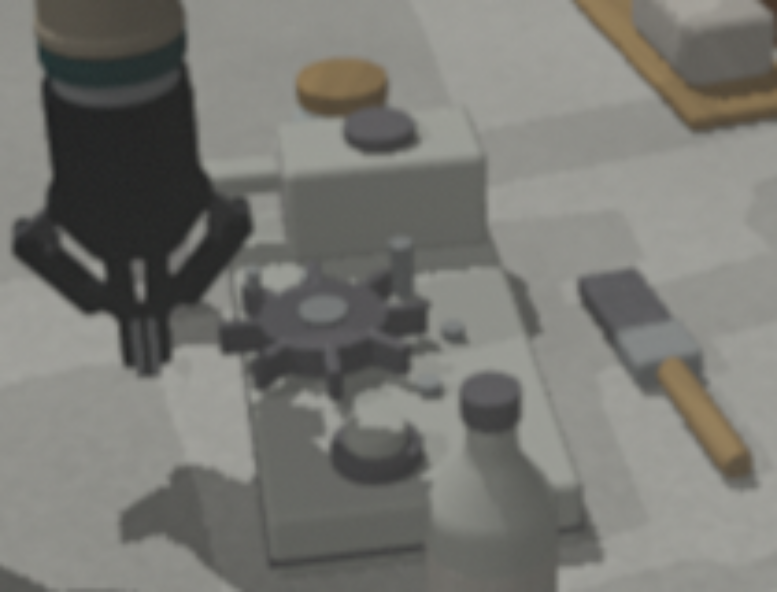

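The stud is now on the front-left tooth, at (480,433) in the top view and (250,280) in the side view, which confirms one click. Next is the second flick.

```bash
python3 -m crank '[[0,0,1,0,0,0,0],[0,0,2,0,0,0,0],[0,0,3.0,0,0,0,0],[0,0,3.7,0,0,0,0],[0,0,4.1,0,0,0,0]]'; python3 go.py -55 17 54
python3 -m crank '[[0,0.5,0,0,0,0,0],[0,0.9,0,0,0,0,0],[0,1.3,0,0,0,0,0],[0,1.7,0,0,0,0,0],[0,2.0,0,0,0,0,0]]'; python3 go.py -55 17 54
```

```text
clock: 5.65
position: [0.4461, -0.0557, 0.0542]
ee_rot: [0.705, 0.05, 0.705, -0.05]
contact_force: [-0.3, 0.7, 0.2]
width: -0.0002
t 5.65 w -0.0002 F [-0.29  0.71  0.21]
now rel [-54.6 -22.2] z 54.2
shift cm [ 0.02  3.92 -0.02] rot deg [ 0.26 -0.01 -0.01]
clock: 6.28
position: [0.4484, -0.0358, 0.0543]
ee_rot: [0.706, 0.05, 0.705, -0.05]
contact_force: [0.3, -2.8, -1.4]
width: 0.0002
t 6.275 w 0.0002 F [ 0.29 -2.83 -1.38]
now rel [-55.2  -2.2] z 54.3
shift cm [0.03 1.92 0.02] rot deg [ 0.24  0.02 -0.  ]
```

```bash
python3 -m crank '[[0,0.4,0,0,0,0,0],[0,0.8,0,0,0,0,0],[0,1.2,0,0,0,0,0],[0,1.6,0,0,0,0,0],[0,1.9,0,0,0,0,0]]'; python3 go.py -95 17 54
python3 -m crank '[[0,0,-1.5,0,0,0,0],[0,0,-3,0,0,0,0],[0,0,-4.1,0,0,0,0],[0,-2,-4.1,0,0,0,0],[0,-3.9,-4.1,0,0,0,0]]'; python3 go.py -55 -22 54
python3 - <<'E'
from h import *
for n in('side','top'):
    d=eyes.get_image(n); c=d['color'][170:330,210:420]; cv2.imwrite(f'pics/{n}5.png',cv2.resize(c,None,fx=3.7,fy=3.7))
E
```

```text
clock: 6.9
position: [0.4508, -0.0166, 0.0543]
ee_rot: [0.705, 0.05, 0.705, -0.049]
contact_force: [-0.0, -0.7, -0.5]
width: 0.0003
t 6.9 w 0.0003 F [-0.05 -0.71 -0.47]
now rel [-55.6  17.1] z 54.3
shift cm [ 0.03  0.   -3.94] rot deg [ 0.24 -0.02 -0.03]
clock: 7.52
position: [0.404, -0.0503, 0.0545]
ee_rot: [0.706, 0.049, 0.705, -0.05]
contact_force: [0.9, -0.3, 0.5]
width: -0.0004
t 7.525 w -0.0004 F [ 0.88 -0.35  0.53]
now rel [-97.  -22.9] z 54.5
shift cm [0.05 0.07 4.2 ] rot deg [0.27 0.02 0.  ]
```

View pics/top5.png

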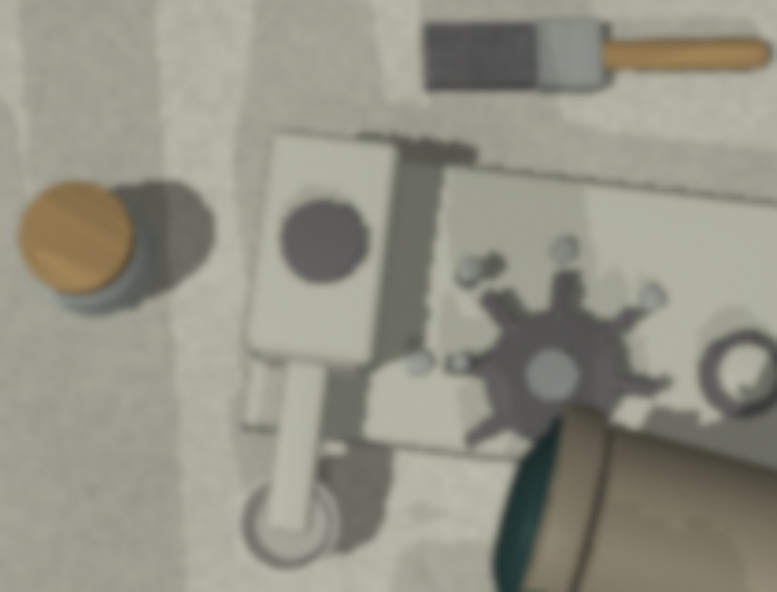

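The stud is now on the left tooth at (460,362), next to the short +90° post at (420,362). One click remains.

```bash
python3 -m crank '[[0,0,1,0,0,0,0],[0,0,2,0,0,0,0],[0,0,3.0,0,0,0,0],[0,0,3.7,0,0,0,0],[0,0,4.1,0,0,0,0]]'; python3 go.py -55 17 54
python3 -m crank '[[0,0.5,0,0,0,0,0],[0,0.9,0,0,0,0,0],[0,1.3,0,0,0,0,0],[0,1.7,0,0,0,0,0],[0,2.0,0,0,0,0,0]]'; python3 go.py -55 17 54
```

```text
clock: 8.25
position: [0.446, -0.0557, 0.0541]
ee_rot: [0.705, 0.05, 0.705, -0.049]
contact_force: [0.4, 0.5, -0.2]
width: -0.0004
t 8.25 w -0.0004 F [ 0.41  0.52 -0.22]
now rel [-54.6 -22.2] z 54.1
shift cm [ 0.02  3.92 -0.02] rot deg [ 0.27 -0.01 -0.01]
clock: 8.88
position: [0.4484, -0.0358, 0.0543]
ee_rot: [0.706, 0.05, 0.705, -0.05]
contact_force: [0.3, -2.8, -1.7]
width: -0.0001
t 8.875 w -0.0001 F [ 0.31 -2.75 -1.67]
now rel [-55.2  -2.2] z 54.3
shift cm [0.03 1.92 0.03] rot deg [ 0.24  0.02 -0.  ]
```

```bash
python3 -m crank '[[0,0.4,0,0,0,0,0],[0,0.8,0,0,0,0,0],[0,1.2,0,0,0,0,0],[0,1.6,0,0,0,0,0],[0,1.9,0,0,0,0,0]]'; python3 go.py -95 17 54
python3 -m crank '[[0,0,-1.5,0,0,0,0],[0,0,-3,0,0,0,0],[0,0,-4.1,0,0,0,0],[-3,-2.5,-4.1,0,0,0,0],[-6,-5,-4.1,0,0,0,0]]'; python3 go.py 15 -105 110
python3 - <<'E'
from h import *
for n in('side','top'):
    d=eyes.get_image(n); c=d['color'][170:330,210:420]; cv2.imwrite(f'pics/{n}6.png',cv2.resize(c,None,fx=3.7,fy=3.7))
E
```

```text
clock: 9.5
position: [0.4508, -0.0166, 0.0542]
ee_rot: [0.705, 0.05, 0.705, -0.049]
contact_force: [-0.1, -0.3, -0.3]
width: -0.0002
t 9.5 w -0.0002 F [-0.11 -0.32 -0.25]
now rel [-55.6  17.2] z 54.2
shift cm [ 0.02  0.   -3.94] rot deg [ 0.24 -0.02 -0.03]
clock: 10.12
position: [0.4021, -0.0611, 0.1148]
ee_rot: [0.705, 0.05, 0.706, -0.049]
contact_force: [-0.0, -0.9, -0.8]
width: -0.0002
t 10.125 w -0.0002 F [-0.05 -0.89 -0.76]
now rel [-97.4 -33.9] z 114.8
shift cm [ 0.47 -7.16 11.2 ] rot deg [ 0.28 -0.05 -0.02]
```

View pics/top6.png

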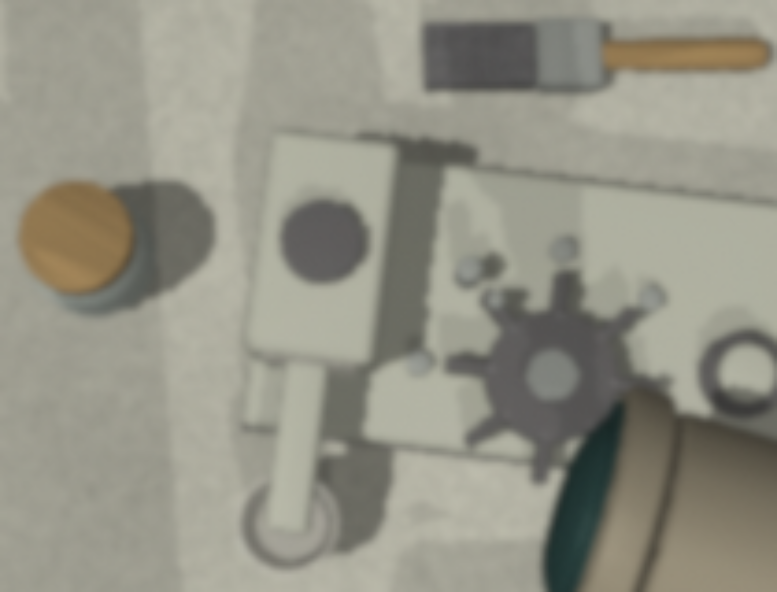

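View pics/side6.png

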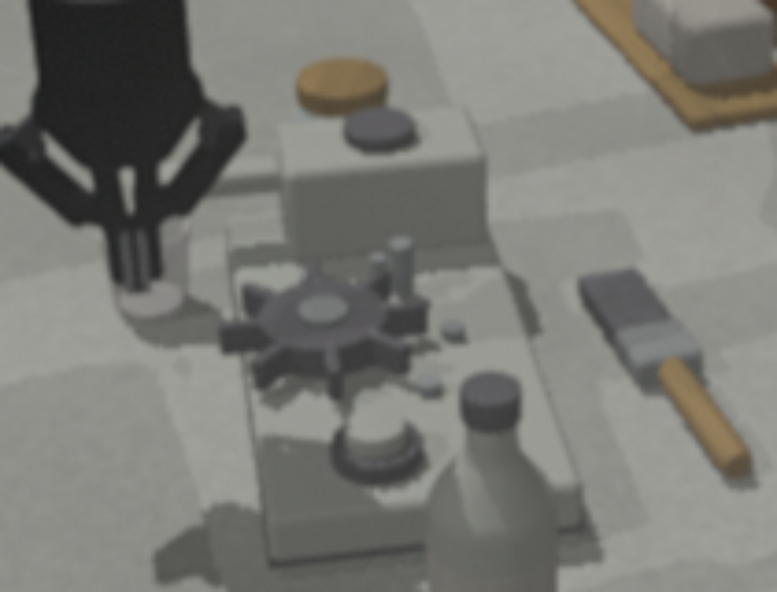

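The stud sits at (493,298) beside the tall marker at (470,270), and the side view agrees. Before moving to the button, I'll check the clearance to the bottle.

```bash
python3 - <<'E'
from h import *
d=eyes.get_image('top'); P=depth_pts(d).reshape(-1,3)
m=(P[:,2]>.05)&(P[:,1]<-.2)&(P[:,1]>-.4)&(P[:,0]>.4)&(P[:,0]<.65)
print(P[m].min(0),P[m].max(0))
m2=m&(P[:,2]>.12);print(P[m2].min(0),P[m2].max(0),P[m2].mean(0))
E
python3 -m crank '[[0.1,-1.4,2.2,0,0,0,0],[0.2,-2.8,4.4,0,0,0,0],[0.3,-4.2,6.6,0,0,0,0],[0.3,-5.6,8.8,0,0,0,0],[0.4,-7.1,11.2,0,0,0,0]]'; python3 go.py 15 -105 70
```

```text
[ 0.4938884  -0.29690281  0.05066642] [ 0.55336952 -0.23876215  0.16338414]
[ 0.50793022 -0.28254306  0.12008668] [ 0.540388   -0.2510519   0.16338414] [ 0.52254857 -0.26532522  0.14724632]
clock: 10.9
position: [0.5036, -0.146, 0.1087]
ee_rot: [0.704, 0.05, 0.706, -0.049]
contact_force: [0.6, 0.3, -0.3]
width: -0.0
t 10.9 w -0.0 F [ 0.63  0.25 -0.35]
now rel [  15.4 -103.2] z 108.7
shift cm [ 3.87 -0.18 -0.03] rot deg [ 0.26 -0.17 -0.09]
```

```bash
python3 -m crank '[[1.2,-0.1,0,0,0,0,0],[2.4,-0.2,0,0,0,0,0],[3.2,-0.2,0,0,0,0,0],[3.9,-0.2,0,0,0,0,0],[4.1,-0.2,0,0,0,0,0]]'; python3 go.py 15 -105 56
python3 - <<'E'
from h import *
for n in('side',):
    d=eyes.get_image(n); c=d['color'][170:330,210:420]; cv2.imwrite(f'pics/{n}7.png',cv2.resize(c,None,fx=3.7,fy=3.7))
E
```

```text
clock: 11.52
position: [0.5035, -0.1485, 0.0688]
ee_rot: [0.705, 0.05, 0.706, -0.049]
contact_force: [0.5, -0.3, 0.3]
width: -0.0001
t 11.525 w -0.0001 F [ 0.5  -0.27  0.32]
now rel [  15.6 -105.8] z 68.8
shift cm [ 1.28  0.08 -0.06] rot deg [ 0.25 -0.05 -0.02]
```

View pics/side7.png

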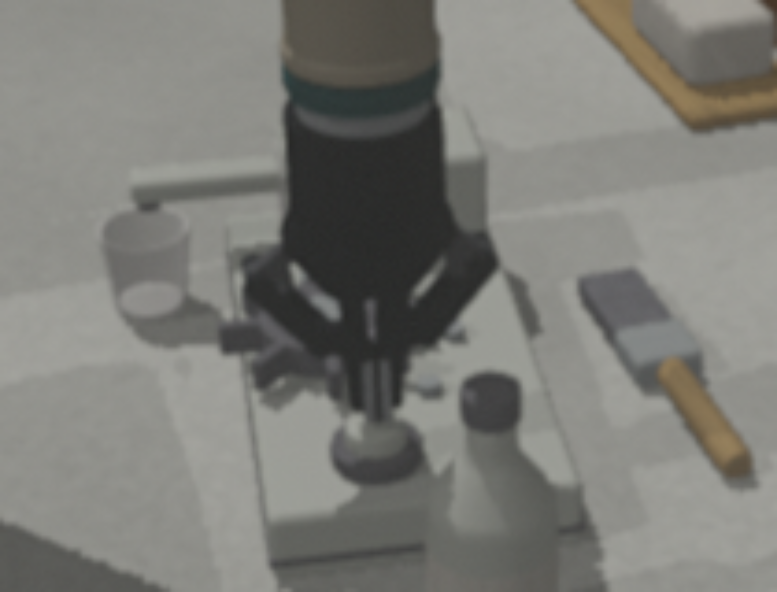

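The fingertips are right above the button at (375,400). Pressing in small steps.

```bash
python3 -m crank '[[0.3,0,0,0,0,0,0],[0.5,0,0,0,0,0,0],[0.7,0,0,0,0,0,0],[0.9,0,0,0,0,0,0],[0.9,0,0,0,0,0,0]]'; python3 -m crank '[[0.1,0,0,0,0,0,0],[0.15,0,0,0,0,0,0],[0.2,0,0,0,0,0,0],[0.2,0,0,0,0,0,0]]'; python3 go.py 15 -105 56
```

```text
clock: 12.2
position: [0.5041, -0.149, 0.0604]
ee_rot: [0.705, 0.05, 0.705, -0.05]
contact_force: [-0.2, -0.4, 2.5]
width: -0.0
clock: 12.7
position: [0.5041, -0.149, 0.0584]
ee_rot: [0.705, 0.05, 0.705, -0.05]
contact_force: [-0.5, 0.6, 2.9]
width: 0.0002
t 12.7 w 0.0002 F [-0.45  0.63  2.86]
now rel [  16.3 -106.2] z 58.4
shift cm [ 0.24  0.12 -0.13] rot deg [0.24 0.02 0.  ]
```

```bash
python3 -m crank '[[0.05,0,0,0,0,0,0],[0.1,0,0,0,0,0,0],[0.15,0,0,0,0,0,0],[0.15,0,0,0,0,0,0]]'; python3 -m crank '[[0.05,0,0,0,0,0,0],[0.1,0,0,0,0,0,0],[0.1,0,0,0,0,0,0]]'
```

```text
clock: 13.2
position: [0.5041, -0.149, 0.0568]
ee_rot: [0.705, 0.05, 0.705, -0.05]
contact_force: [-0.4, -0.1, 3.9]
width: 0.0003
clock: 13.58
position: [0.5041, -0.149, 0.056]
ee_rot: [0.705, 0.05, 0.705, -0.05]
contact_force: [-1.0, -1.0, 6.8]
width: 0.0002
```

```bash
python3 -m crank '[[0.03,0,0,0,0,0,0],[0.05,0,0,0,0,0,0],[0.05,0,0,0,0,0,0]]'
```

```text
clock: 13.95
position: [0.5042, -0.149, 0.056]
ee_rot: [0.706, 0.05, 0.705, -0.05]
contact_force: [-0.9, -0.0, 10.5]
width: 0.0005
```

The force climbs steeply with no further travel (z held at 56.0 mm, 10.5 N), so the button is bottomed out. I'll lift off.

```bash
python3 -m crank '[[-0.5,0,0,0,0,0,0],[-1.2,0,0,0,0,0,0],[-4,0,0,0,0,0,0],[-8,0,0,0,0,0,0],[-12,0,0,0,0,0,0]]'; python3 -m crank '[[0,1,-4,0,0,0,0],[0,2,-8,0,0,0,0],[0,2,-12,0,0,0,0],[0,2,-16,0,0,0,0],[0,2,-18,0,0,0,0]]'
python3 - <<'E'
from h import *
from loc import centroid
for n in('side','top'):
    d=eyes.get_image(n); c=d['color'][170:330,210:450]; cv2.imwrite(f'pics/{n}8.png',cv2.resize(c,None,fx=3.3,fy=3.3))
    if n=='top':
        # stud/marker from top zoom pixel guesses (post tops, bright blobs)
        P=depth_pts(d); print('button z',P[266:275,408:415,2].mean())
        s=ray_plane(d,210+493/3.7,170+298/3.7,.076);m=ray_plane(d,210+470/3.7,170+270/3.7,.075); print('stud-marker mm',np.linalg.norm(s-m)*1000)
E
```

```text
clock: 14.58
position: [0.5031, -0.1485, 0.1758]
ee_rot: [0.705, 0.05, 0.706, -0.049]
contact_force: [0.4, 0.7, 0.1]
width: 0.0002
clock: 15.2
position: [0.3262, -0.1029, 0.1748]
ee_rot: [0.705, 0.05, 0.706, -0.049]
contact_force: [0.7, -0.2, -0.3]
width: -0.0002
button z 0.06324541152764837
stud-marker mm 19.518281732794936
```

View pics/top8.png

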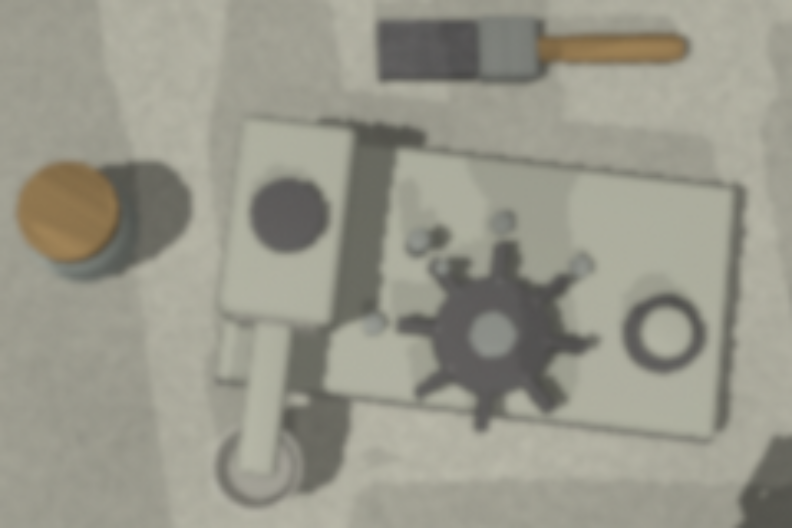

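View pics/side8.png

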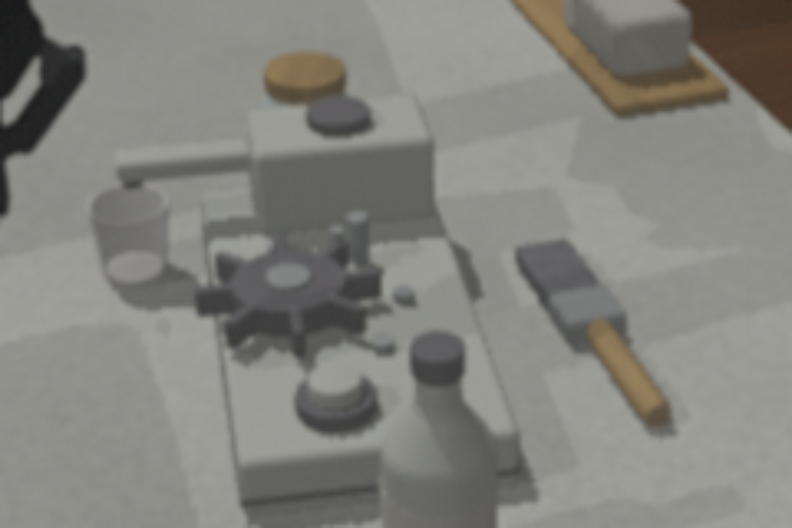

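The stud at (440,268) is beside the tall marker at (418,240). The button at (665,332) is up again, a tooth points to the front at (482,425), and the cup, jar, bottle and brush look unmoved. Handing in.

```bash
python3 -c "
from rig import manip; print(manip.sign_off())"
```

```text
the job is handed in; nothing more can be done
None
```

The doser is set: I flicked the wheel three clicks clockwise with the shut fingertips, which put the stud next to the tall marker at +45°. I then pressed the dose button all the way down, let it come up, and handed the job in at about 15 s; the hand-in reports no verdict.

- **Wheel:** the last pictures show the stud beside the marker, with one tooth pointing straight to the front. The stud-to-marker distance, from pixel positions read by eye, came out at about 20 mm (22 mm expected, limit 26 mm).
- **Button:** it stopped moving at 56 mm above the counter while the force climbed to 10.5 N, so I took it as fully down. Afterwards the depth image put its top at 63.2 mm, which is fully up.
- **Forces:** the force readings taken after each move stayed below about 11 N.
- **Bystanders:** the cup, bottle, jar and brush looked unmoved in the pictures; I did not measure their positions. The arm ended clear of everything.

No check failed. The arm drifted up to about 3 mm from the commanded position after the larger moves, and I corrected for it from the measured pose.

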